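# Set out the inking mat

## Task

Set out the grey desk mat for inking: stand the ink bottle centred on the round cork coaster and the black loupe centred on the square yellow coaster, and lay the eraser flat on the mat halfway between those two. Lay the white marker in both notches of the wooden pen rest behind them, centred along it, with its long black cap pointing to the side where the ink bottle stands. Leave the sharpener and the bulldog clip where they are.

Things in the scene. Friction and masses are not known exactly. Their poses are not given: they have to be found in the camera images.
- mat: Grey felt desk mat, fixed, 200 (x) by 300 (y) by 3 mm. Origin: centre of its underside; x to its back edge (away from the robot at yaw 0), y to its left, z up. Coasters and pen rest lie fixed on it: coaster centres at mat x = -35 mm, y = +100 and -100 mm (which is which varies), so halfway between them is x = -35, y = 0.
- cork_coaster: Round cork coaster, fixed on the mat, 68 mm across, 4 mm thick: its top is 7 mm above the table. Origin at the centre of its underside, z up.
- yellow_coaster: Square yellow coaster, fixed on the mat, 68 by 68 by 4 mm: its top is 7 mm above the table. Origin at the centre of its underside, z up.
- pen_rest: Wooden pen rest, fixed on the mat at mat x = +50 mm. Base 40 (x) by 110 (y) by 4 mm, two upright 90 degree V notches at y = -42 and +42 mm, 12 mm long; valleys 8 mm, tips up to 28 mm above the underside; the 70 mm between them are free for fingers. A seated marker lies along y, its axis 20 mm above the underside (23 mm above the table). Origin: centre of its underside.
- ink_bottle: Squat dark blue glass ink bottle with black cap, loose, standing, 0.14 kg. Body 53 mm wide up to 40 mm, round cap 33 mm wide from 44 to 60 mm above its underside: grasp at the cap, in any direction. Origin at the centre of its underside, z up.
- loupe: Standing black magnifier (loupe), loose, round, 42 mm wide and 43 mm high, 0.07 kg. Grasp round it in any direction. Origin at the centre of its underside, z up.
- eraser: White eraser in a green card sleeve, loose, lying flat, 22 (x) by 50 (y) by 12 mm; grasp across its x. Origin at the centre of its underside, z up.
- marker_mid (a point): Centre of the white marker with a black cap, loose, lying, 131 mm long (its y), 18 mm thick; it can roll. The point lies on its axis at half length, 9 mm above the table at the start; y points along it to the end with the long black cap (the other end has only a short black piece), x across it.
- sharpener: Small brass pencil sharpener, 18 by 28 by 16 mm, loose, behind the mat, not to be disturbed. Origin at the centre of its underside.
- clip: Black bulldog clip with wire loops lying behind and to the left of the mat, 32 by 50 by 12 mm, loose, not to be disturbed. Origin at the centre of its underside.
Things that resemble listed ones, but are neither listed nor needed, are in the scene too. What is shaped like the part that bears marker_mid but blue or pink is not meant.

How it is judged:
At the end, for the whole second after the job is handed in: Bottle and loupe upright on their coasters within 12 mm of centre; eraser flat on the mat within 15 mm each way of halfway between; marker seated in both notches (5 mm sideways, 4 mm height, 0.1 rad), within 15 mm of the rest's middle, cap to the bottle's side; all at rest (horizontal distance between ink_bottle and cork_coaster below 0.012 m and z of ink_bottle in the frame of cork_coaster between 0.001 and 0.007 m and angle between each of ink_bottle, loupe's own z axis and vertical below 0.1 rad and horizontal distance between loupe and yellow_coaster below 0.012 m and z of loupe in the frame of yellow_coaster between 0.001 and 0.007 m and x of eraser in the frame of mat between -0.05 and -0.02 m and y of eraser in the frame of mat between -0.015 and 0.015 m and z of eraser in the frame of mat between 0 and 0.006 m and angle between eraser's own z axis and vertical below 0.15 rad and x of marker_mid in the frame of pen_rest between -0.005 and 0.005 m and y of marker_mid in the frame of pen_rest between -0.015 and 0.015 m and z of marker_mid in the frame of pen_rest between 0.016 and 0.024 m and angle between the y axis of marker_mid and the y axis of pen_rest, either way round below 0.1 rad and y of cork_coaster in the frame of marker_mid above 0.03 m and linear speed of each of ink_bottle, loupe, eraser below 0.01 m/s); the robot touches nothing.
It fails at once if the sharpener is moved more than 15 mm (distance of sharpener from where it was at the start of the episode above 0.015 m).
It fails at once if the bulldog clip is moved more than 15 mm (distance of clip from where it was at the start of the episode above 0.015 m).
It also fails if it takes over 91 s, if anything falls off the work surface, if the arm or the gripper's body presses on something with over 40 N, if the wrist force passes 120 N, or if a joint passes its speed limit or range.

## Robot

A 7-joint arm with a two-finger parallel gripper is mounted at the origin on the work surface; the furniture and walls round the work are solid. World frame = base frame: x ahead of the robot, y to its left, z up, the work surface at z = 0. Lengths are in m, angles in rad, forces in N, time in s.
With the tool pointing down it reaches from about 0.4 to 0.875 m from the base axis. Payload 19.3 kg.
Tool frame: the origin (TCP) lies midway between the tips of the shut fingers; the grasp point (between the pads) lies bot.pinch_z behind it (bot.pinch_z is the distance from the TCP to the grasp point, in m); z points along the fingers, y is the line along which they close (so a half turn about z gives the same grasp; the last joint's range is limited). The gripper opens to 85 mm and grips with 20 to 120 N. Pads are 22 mm wide; open, the fingers measure 114 mm over their backs; the gripper's body (76 mm by 85 mm) begins 54 mm behind the grasp point. The pads swing forward as they close: fully open they stand 13 mm farther back than shut.
Start: joints at [1.108, 0.521, -0.036, 1.599, 0.021, 1.021, -0.113], TCP at [0.239, -0.577, 0.231] pointing down, gripper open.
Joint ranges: [-2.91, 2.91], [-0.3, 2.13], [-1.5, 1.42], [0.17, 2.43], [-1.26, 4.41], [0.16, 1.93], [-2.52, 2.52]. Speed limits (rad/s): [1.89, 1.89, 2.39, 2.39, 3.01, 3.01, 3.01].

## Interface

Orientations are given as [roll, pitch, yaw] about the fixed x, y, z axes, in that order (R = Rz(yaw) Ry(pitch) Rx(roll)).
In Python, from workcell import readout, grab_frame, camera_info, workorder, bot gives the robot as it stands. The module is installed in compiled form; this text tells all that it offers.
- The arm moves only by the tool drive_tool, never from a script. Its argument "targets" is a list of rows, each an object of numbers: "dx", "dy", "dz": the shift along the tool's x, y, z as a fraction of full scale; "yaw": the turn about the tool's z as a fraction of full scale; "fingers": the closure, from 0 (fully open) to 1 (shut). In form: [{"dx": .., "dy": .., "dz": .., "yaw": .., "fingers": ..}, ...]. A call has 1 to 20 rows; each row shifts and turns the commanded pose from where the row before left it, along the tool's axes as they then stand; what a row does not reach is not made up. Full scale, the value 1, is 0.1 m for a shift and 90 degrees for a turn. A row lasts 1/10 s, in which the tool goes at most 50 mm and 8.59 degrees, less where a joint would pass 70% of its speed; a pose out of reach is approached as far as the arm can. A call with a number of a shift or a turn outside -1 to 1 is refused whole. A call with a gripper value outside its range is refused whole. The fingers move at their own pace and stop on an object; "squeeze" is the grip in N (left out, the last holds). Time passes only in rows, so rows that do not move let the fingers close. It gives the time, the measured TCP pose, the force, the opening and the grip force at its end, in the units of the state.
- readout.observe(): the state, without advancing time (a new reading comes with each control period).
- grab_frame(name): name is "side" or "top"; returns the picture (400x640x3 uint8, blue, green, red); there is no depth.
- camera_info(name): a dict with "fx", "fy", "cx", "cy" (pixels), "D" ([k1, k2, p1, p2, k3] as OpenCV has them; the pictures are not rectified), "T" (4x4, takes a point from camera to world coordinates). Camera axes: x right, y up, looking along -z (the intrinsics and any distortion apply to the point x, -y, -z); pixel columns grow to the right and rows downward; lengths in m; the calibration is good to about 2 mm. A picture is of the moment at which its call begins. camera_info takes no time and is no camera call.
- workorder.job_done(): hands the job in; it is judged then, once.
The state is a dict: "clock": time; "qpos": joint angles; "qd": joint speeds; "joint_efforts": joint torques, N m; "position": TCP position; "tool_rot": TCP orientation; "force": force on the tool from outside, world axes, zero at the start; "moment": the same for the moment, N m; "grip_width": finger opening in m; "finger_force": force on a finger pad.
Only numpy, scipy, OpenCV 4.12 (cv2) and the standard library are available. Lean on these libraries where they do the work, as an engineer would, in place of code of your own. Each camera call takes 0.05 s, during which the arm holds its last target. There are 200 camera calls.

## Working session

There is one attempt and no reset: what is moved stays moved. The work goes in short steps, Python scripts to look and compute and a tool call to move; the robot and the scene stay as the last step left them, time stands still between calls to the robot, and variables do not carry over. Pictures are saved under pics/ and viewed, at most 14 in all, crops included, and the job is handed in when it is done.

Besides the shell and the picture viewer there is one more tool, called after "Emit:" by a JSON object that holds its "fn" and its "kwargs". drive_tool: Moves the arm, as the interface text tells. Shift numbers are shares of 0.1 m and turn numbers shares of 90 degrees, none past 1 either way. Its arguments: {"type":"object","properties":{"targets":{"type":"array","items":{"type":"object","properties":{"dx":{"type":"number","minimum":-1,"maximum":1},"dy":{"type":"number","minimum":-1,"maximum":1},"dz":{"type":"number","minimum":-1,"maximum":1},"yaw":{"type":"number","minimum":-1,"maximum":1},"fingers":{"type":"number"}}}},"squeeze":{"type":"number"}},"required":["targets"]}

```bash
mkdir -p pics
python3 - <<'E'
from workcell import readout, grab_frame, camera_info, bot
import cv2, numpy as np
np.set_printoptions(precision=4,suppress=True)
for n in("top","side"):
    cv2.imwrite(f"pics/{n}0.png",cv2.resize(grab_frame(n),(800,500),interpolation=cv2.INTER_CUBIC)); 
    c=camera_info(n); print(n,c["fx"],c["fy"],c["cx"],c["cy"],c["D"]);print(np.array(c["T"]))
s=readout.observe(); print({k:s[k] for k in("clock","position","tool_rot","grip_width","force")},bot.pinch_z)
E
```

```text
top 405.46972117000746 405.46972117000746 321.2962221820849 200.83968511142518 [-0.0403  0.      0.      0.      0.    ]
[[ 0.0143  0.9825 -0.1856  0.3172]
 [-0.9998  0.011  -0.0187  0.0001]
 [-0.0163  0.1858  0.9824  1.1265]
 [ 0.      0.      0.      1.    ]]
side 385.218580164165 385.218580164165 321.59462748068313 198.3325361921769 [0.0072 0.     0.     0.     0.    ]
[[-0.8771  0.2281 -0.4227  0.0641]
 [-0.4801 -0.4427  0.7573  0.8303]
 [-0.0144  0.8672  0.4978  0.5865]
 [ 0.      0.      0.      1.    ]]
{'clock': 0.1, 'position': array([ 0.2391, -0.5771,  0.2308]), 'tool_rot': array([-3.1406,  0.0001,  0.3928]), 'grip_width': 0.08551294080093348, 'force': array([ 0.2448, -0.3104,  0.0229])} 0.0187
```

View pics/top0.png

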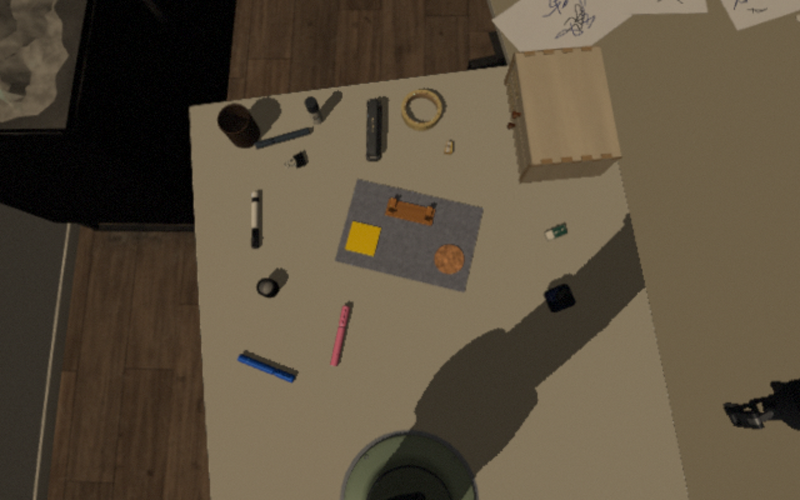

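View pics/side0.png

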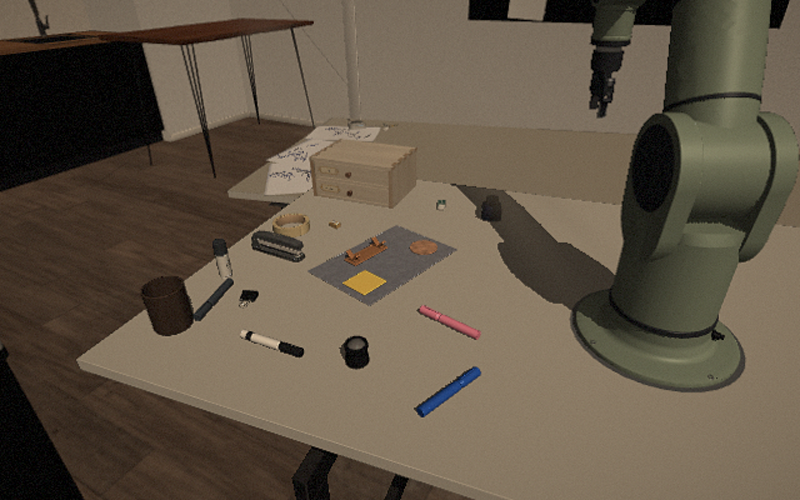

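The top picture (800 px wide) shows the mat around (410,235), the yellow coaster at (363,239), the cork at (449,259) and the rest at (411,209). The marker is at (256,220), the loupe at (267,288), the bottle at (559,297) and the eraser at (556,231). I'll enlarge these areas to measure them.

```bash
cat > h.py <<'E'
from workcell import readout, grab_frame, camera_info, workorder, bot
import cv2, numpy as np
np.set_printoptions(precision=4,suppress=True)
def px2w(cam,uv,z):
    c=camera_info(cam);K=np.array([[c["fx"],0,c["cx"]],[0,c["fy"],c["cy"]],[0,0,1]])
    n=cv2.undistortPoints(np.array(uv,float).reshape(-1,1,2),K,np.array(c["D"])).reshape(-1,2)
    T=np.array(c["T"]);d=np.c_[n[:,0],-n[:,1],-np.ones(len(n))]@T[:3,:3].T;o=T[:3,3]
    z=np.broadcast_to(z,(len(n),))
    return (o+d*((z-o[2])/d[:,2])[:,None])[:,:2]
def w2px(cam,P):
    c=camera_info(cam);K=np.array([[c["fx"],0,c["cx"]],[0,c["fy"],c["cy"]],[0,0,1]]);T=np.array(c["T"])
    p=(np.array(P,float).reshape(-1,3)-T[:3,3])@T[:3,:3];p=p*[1,-1,-1]
    return cv2.projectPoints(p,np.zeros(3),np.zeros(3),K,np.array(c["D"]))[0].reshape(-1,2)
def crop(img,x0,y0,w,h,s,path):
    o=cv2.resize(cv2.convertScaleAbs(img[y0:y0+h,x0:x0+w],alpha=1.8),None,fx=s,fy=s,interpolation=cv2.INTER_CUBIC)
    for x in range((x0+9)//10*10,x0+w,10):
        cv2.putText(o,str(x),((x-x0)*s,8),0,.3,(0,255,255));cv2.line(o,((x-x0)*s,10),((x-x0)*s,16),(0,255,255))
    for y in range((y0+9)//10*10,y0+h,10):
        cv2.putText(o,str(y),(0,(y-y0)*s),0,.3,(0,255,255));cv2.line(o,(20,(y-y0)*s),(26,(y-y0)*s),(0,255,255))
    return o
E
python3 - <<'E'
from h import *
im=grab_frame("top"); np.save("top0.npy",im)
cv2.imwrite("pics/c1.png",crop(im,262,135,130,100,6,""))
a=crop(im,190,145,45,100,6,"");b=crop(im,425,170,45,85,6,"")
b=cv2.copyMakeBorder(b,0,90,0,0,cv2.BORDER_CONSTANT);cv2.imwrite("pics/c2.png",np.hstack([a,b]))
E
```

```text
(no output)
```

View pics/c1.png

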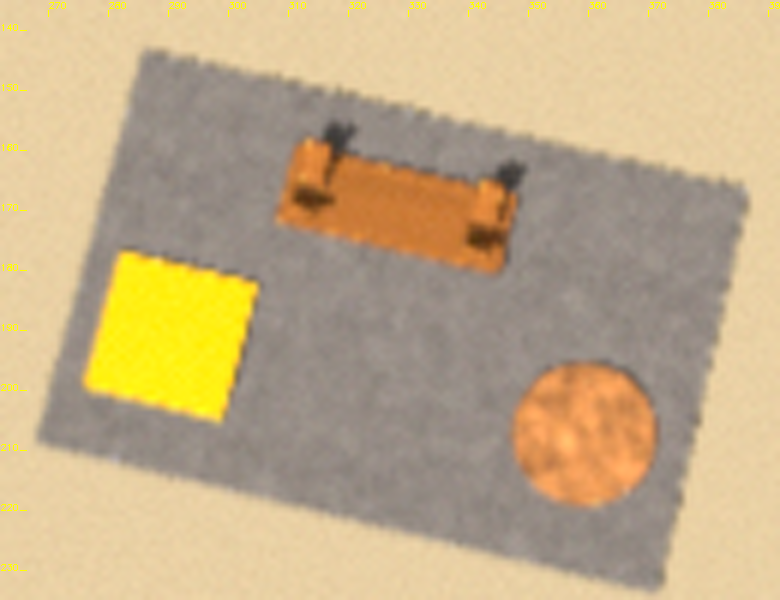

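View pics/c2.png

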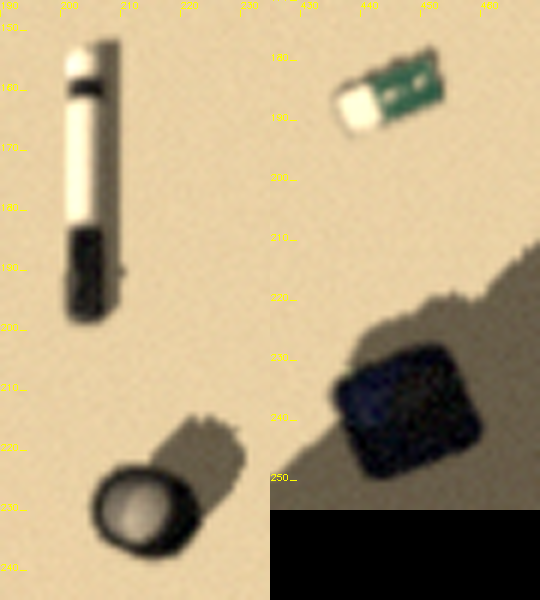

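Run:
```python
from h import *
f=lambda P,x0,y0,ox=0:(np.array(P,float)-[ox,0]+.5)/6-.5+[x0,y0]
mc=px2w("top",f([(145,48),(750,185),(663,592),(37,440)],262,135),.003)
print("mat",mc,mc.mean(0)); 
ax=(mc[0]+mc[1]-mc[2]-mc[3])/2; ay=(mc[0]+mc[3]-mc[1]-mc[2])/2
print(np.linalg.norm(ax),np.linalg.norm(ay),np.arctan2(ax[1],ax[0]),np.arctan2(-ay[0],ay[1]))
yw=px2w("top",f([(120,250),(259,284),(222,423),(83,389)],262,135),.007).mean(0);ck=px2w("top",f([(585,434)],262,135),.007)[0]
d=yw-ck;print("yellow",yw,"cork",ck,np.linalg.norm(d),np.arctan2(-d[0],d[1]))
m=px2w("top",f([(81,45),(85,325)],190,145),.009);d=m[1]-m[0];print("marker",m,np.linalg.norm(d),"cap dir",np.arctan2(d[1],d[0]),m.mean(0))
print("loupe top/base",px2w("top",f([(138,510)],190,145),.043),px2w("top",f([(158,513)],190,145),0))
e=px2w("top",f([(333,95),(437,48),(445,98),(360,138)],425,170,270),.012);print("eraser",e,e.mean(0))
b=px2w("top",f([(333,393),(437,343),(482,435),(378,480)],425,170,270),.04);print("bottle",b,b.mean(0))
im=np.load("top0.npy")
g=cv2.LUT(im,np.uint8(255*(np.arange(256)/255)**.4))[170:255,425:470]
s=grab_frame("side");np.save("side0.npy",s);g2=cv2.LUT(s,np.uint8(255*(np.arange(256)/255)**.5))[150:185,340:410]
r=lambda a:cv2.resize(a,None,fx=6,fy=6,interpolation=cv2.INTER_CUBIC)
g,g2=r(g),r(g2);o=np.zeros((510,700,3),np.uint8);o[:510,:270]=g;o[:210,275:695]=g2
g3=r(cv2.LUT(s,np.uint8(255*(np.arange(256)/255)**.5))[260:300,270:340]);o[220:460,275:695]=g3
cv2.imwrite("pics/c3.png",o)
```

```text
mat [[ 0.7007  0.1273]
 [ 0.6348 -0.164 ]
 [ 0.4396 -0.1207]
 [ 0.5075  0.1722]] [0.5706 0.0037]
0.19915668965279368 0.29968239569434435 -0.22307910757710908 -0.22507858441570924
yellow [0.5572 0.1102] cork [ 0.5126 -0.0846] 0.19979164553221362 -0.22513078550208462
marker [[0.6682 0.3659]
 [0.5306 0.3543]] 0.1380900791261068 cap dir -3.057392019161698 [0.5994 0.3601]
loupe top/base [[0.4395 0.3136]] [[0.4431 0.3165]]
eraser [[ 0.5756 -0.2982]
 [ 0.5988 -0.3482]
 [ 0.5747 -0.3509]
 [ 0.5551 -0.3101]] [ 0.5761 -0.3269]
bottle [[ 0.4325 -0.2857]
 [ 0.4555 -0.3333]
 [ 0.4144 -0.3516]
 [ 0.394  -0.3043]] [ 0.4241 -0.3187]
```

View pics/c3.png

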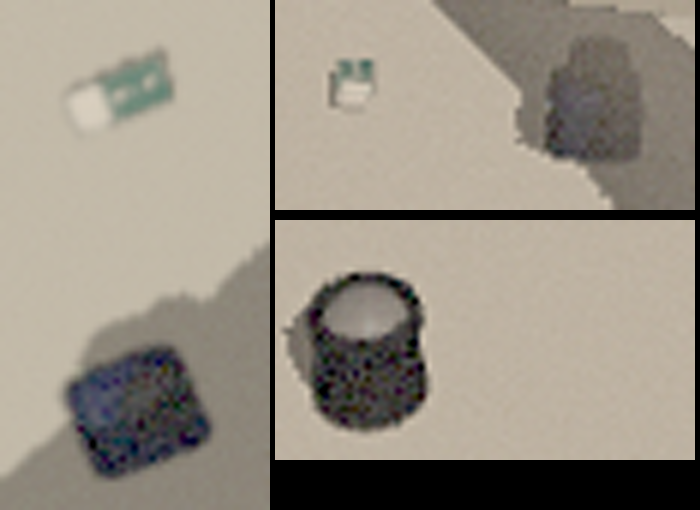

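```bash
cat > ov.py <<'E'
from h import *
def circ(x,y,z,r): t=np.linspace(0,2*np.pi,40);return np.c_[x+r*np.cos(t),y+r*np.sin(t),0*t+z]
def rect(x,y,z,a,lx,ly):
    p=np.array([(1,1),(1,-1),(-1,-1),(-1,1),(1,1)])*[lx/2,ly/2];c,s=np.cos(a),np.sin(a)
    return np.c_[p@np.array([[c,s],[-s,c]])+[x,y],np.full(5,z)]
def draw(cam,img,x0,y0,w,h,s,polys):
    o=cv2.resize(cv2.LUT(img,np.uint8(255*(np.arange(256)/255)**.5))[y0:y0+h,x0:x0+w],None,fx=s,fy=s,interpolation=cv2.INTER_CUBIC)
    for p,col in polys:
        q=(w2px(cam,p)+.5-[x0,y0])*s-.5;cv2.polylines(o,[np.int32(np.round(q))],False,col,1)
    return o
E
python3 - <<'E'
from ov import *
f=lambda P,x0,y0,ox=0,oy=0:(np.array(P,float)-[ox,oy]+.5)/6-.5+[x0,y0]
print("rest front mid",px2w("top",f([(388,247)],262,135),.007))
print("cap side",px2w("side",f([(600,42)],340,150,275),.06),"base front",px2w("side",f([(592,152)],340,150,275),0.0),"loupe side",px2w("side",f([(366,308)],270,260,275,220),.043))
print("cap top",px2w("top",f([(150,398)],425,170),.06))
G=(0,255,0);R=(0,0,255);C=(255,255,0)
rest=(.6194,-.0074)
ba=np.arctan2(-.0502,.023)+np.pi/2
P=[(rect(.5706,.0037,.003,-.224,.2,.3),G),(rect(.5580,.110,.007,-.224,.068,.068),R),(circ(.5137,-.0855,.007,.034),R),(rect(*rest,.007,-.224,.04,.11),G),
(rect(.5994,.3601,.009,-3.057+np.pi/2,.018,.131),G),(circ(.441,.315,.043,.021),R),(circ(.441,.315,0,.021),G),
(rect(.5761,-.3269,.012,ba,.022,.05),R),(rect(.5761,-.3269,0,ba,.022,.05),G),
(rect(.424,-.3187,.04,ba,.053,.053),R),(rect(.424,-.3187,0,ba,.053,.053),G),(circ(.424,-.3187,.06,.0165),C)]
t=np.load("top0.npy");s=np.load("side0.npy")
o=np.zeros((600,800,3),np.uint8)
def put(im,x,y):o[y:y+im.shape[0],x:x+im.shape[1]]=im[:600-y,:800-x]
put(draw("top",t,195,148,40,100,6,P),0,0);put(draw("top",t,430,172,45,80,6,P),245,0);put(draw("top",t,300,150,55,35,5,P),520,0)
put(draw("side",s,340,150,64,35,4,P),520,180);put(draw("side",s,185,255,120,45,4,P),245,485-65+0);put(draw("side",s,270,190,62,35,4,P),520,0+325-5)
cv2.imwrite("pics/o1.png",o)
E
```

```text
rest front mid [[0.6015 0.0084]]
cap side [[ 0.4309 -0.3291]] base front [[ 0.4248 -0.3126]] loupe side [[0.4401 0.3219]]
cap top [[ 0.4286 -0.3186]]
```

View pics/o1.png

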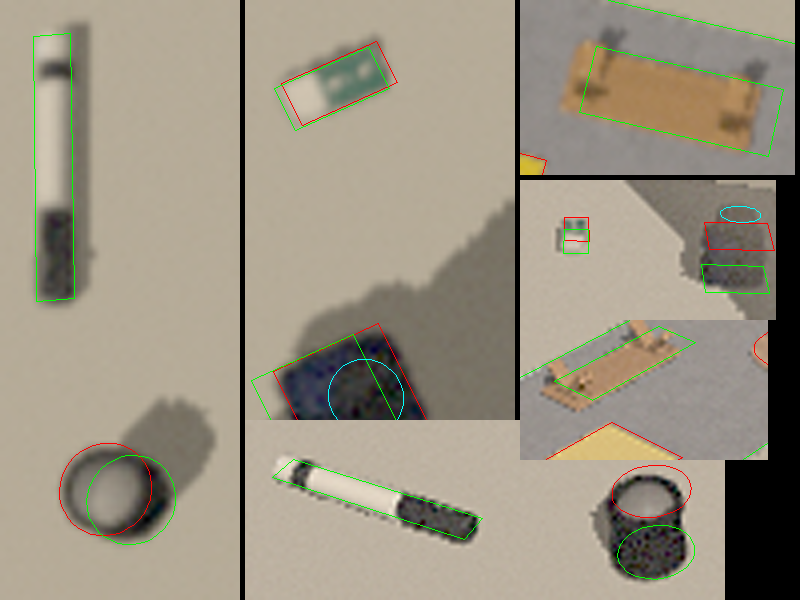

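The overlay puts the objects within about 2–4 mm. It also shows the pen rest sitting about 12 mm to the mat's +y side, so I corrected its centre. I'll start with the eraser and turn the tool first.

Emit:
{"fn": "drive_tool", "kwargs": {"targets": [{"yaw": -0.093, "fingers": 0}, {"yaw": -0.093}, {"yaw": -0.093}, {"yaw": -0.093}, {"yaw": -0.093}, {"yaw": -0.093}, {"yaw": -0.093}, {"yaw": -0.093}, {"yaw": -0.093}, {"yaw": -0.093}, {"yaw": -0.093}, {}], "squeeze": 30}}

```text
invalid input
```

```bash
cat > go.py <<'E'
import sys
from h import *
# usage: go.py x y z yaw -> total shift (tool axes, units of 0.1 m) and turn (units of 90 deg)
s=readout.observe();p=s["position"];y=s["tool_rot"][2]
g=[float(a) for a in sys.argv[1:]];D=np.array(g[:3])-p;c,n=np.cos(y),np.sin(y)
print("t",round(s["clock"],2),"pos",p,"rot",s["tool_rot"],"w",round(s["grip_width"],4),"F",s["force"],s["finger_force"])
print("dx %.3f dy %.3f dz %.3f"%tuple(10*np.array([c*D[0]+n*D[1],n*D[0]-c*D[1],-D[2]])),"yaw %.3f"%(-((g[3]-y+np.pi)%(2*np.pi)-np.pi)*2/np.pi) if len(g)>3 else "")
E
python3 go.py .5765 -.3255 .08 2.0
```

```text
t 0.2 pos [ 0.2391 -0.5772  0.231 ] rot [-3.1409  0.      0.3928] w 0.0853 F [-0.7321  0.1319 -0.7003] 0.0
dx 4.080 dy -1.034 dz 1.510 yaw -1.023
```

Emit:
{"fn": "drive_tool", "kwargs": {"targets": [{"dx": 0, "dy": 0, "dz": 0, "yaw": -0.093, "fingers": 0}, {"dx": 0, "dy": 0, "dz": 0, "yaw": -0.093, "fingers": 0}, {"dx": 0, "dy": 0, "dz": 0, "yaw": -0.093, "fingers": 0}, {"dx": 0, "dy": 0, "dz": 0, "yaw": -0.093, "fingers": 0}, {"dx": 0, "dy": 0, "dz": 0, "yaw": -0.093, "fingers": 0}, {"dx": 0, "dy": 0, "dz": 0, "yaw": -0.093, "fingers": 0}, {"dx": 0, "dy": 0, "dz": 0, "yaw": -0.093, "fingers": 0}, {"dx": 0, "dy": 0, "dz": 0, "yaw": -0.093, "fingers": 0}, {"dx": 0, "dy": 0, "dz": 0, "yaw": -0.093, "fingers": 0}, {"dx": 0, "dy": 0, "dz": 0, "yaw": -0.093, "fingers": 0}, {"dx": 0, "dy": 0, "dz": 0, "yaw": -0.093, "fingers": 0}, {"dx": 0, "dy": 0, "dz": 0, "yaw": 0, "fingers": 0}], "squeeze": 30}}

```text
clock: 1.4
position: [0.239, -0.5774, 0.231]
tool_rot: [3.141, -0.0, 2.002]
force: [0.5, 0.0, -0.1]
grip_width: 0.0855
finger_force: 0.0
```

```bash
python3 go.py .5765 -.3255 .08 2.0
```

```text
t 1.4 pos [ 0.239  -0.5774  0.231 ] rot [ 3.1413 -0.0004  2.0022] w 0.0855 F [ 0.4961  0.0468 -0.0779] 0.0
dx 0.877 dy 4.119 dz 1.510 yaw 0.001
```

Emit:
{"fn": "drive_tool", "kwargs": {"targets": [{"dx": 0.073, "dy": 0.343, "dz": 0, "yaw": 0, "fingers": 0}, {"dx": 0.073, "dy": 0.343, "dz": 0, "yaw": 0, "fingers": 0}, {"dx": 0.073, "dy": 0.343, "dz": 0, "yaw": 0, "fingers": 0}, {"dx": 0.073, "dy": 0.343, "dz": 0, "yaw": 0, "fingers": 0}, {"dx": 0.073, "dy": 0.343, "dz": 0, "yaw": 0, "fingers": 0}, {"dx": 0.073, "dy": 0.343, "dz": 0, "yaw": 0, "fingers": 0}, {"dx": 0.073, "dy": 0.343, "dz": 0.25, "yaw": 0, "fingers": 0}, {"dx": 0.073, "dy": 0.343, "dz": 0.25, "yaw": 0, "fingers": 0}, {"dx": 0.073, "dy": 0.343, "dz": 0.25, "yaw": 0, "fingers": 0}, {"dx": 0.073, "dy": 0.343, "dz": 0.25, "yaw": 0, "fingers": 0}, {"dx": 0.073, "dy": 0.343, "dz": 0.25, "yaw": 0, "fingers": 0}, {"dx": 0.073, "dy": 0.343, "dz": 0.25, "yaw": 0, "fingers": 0}, {"dx": 0, "dy": 0, "dz": 0, "yaw": 0, "fingers": 0}, {"dx": 0, "dy": 0, "dz": 0, "yaw": 0, "fingers": 0}]}}

```text
clock: 2.8
position: [0.5773, -0.3256, 0.0804]
tool_rot: [-3.141, -0.001, 1.997]
force: [-0.4, -0.6, 0.2]
grip_width: 0.0856
finger_force: 0.0
```

```bash
python3 go.py .5765 -.3255 .002 2.0
```

```text
t 2.8 pos [ 0.5773 -0.3256  0.0804] rot [-3.1406 -0.0011  1.9975] w 0.0856 F [-0.3975 -0.6135  0.2351] 0.0
dx 0.004 dy -0.007 dz 0.784 yaw -0.002
```

Tracking is accurate. Next I descend, close the fingers and lift.

Emit:
{"fn": "drive_tool", "kwargs": {"targets": [{"dx": 0, "dy": 0, "dz": 0.2, "yaw": 0, "fingers": 0}, {"dx": 0, "dy": 0, "dz": 0.2, "yaw": 0, "fingers": 0}, {"dx": 0, "dy": 0, "dz": 0.2, "yaw": 0, "fingers": 0}, {"dx": 0, "dy": 0, "dz": 0.1, "yaw": 0, "fingers": 0}, {"dx": 0, "dy": 0, "dz": 0.08, "yaw": 0, "fingers": 0}, {"dx": 0, "dy": 0, "dz": 0, "yaw": 0, "fingers": 1}, {"dx": 0, "dy": 0, "dz": 0, "yaw": 0, "fingers": 1}, {"dx": 0, "dy": 0, "dz": 0, "yaw": 0, "fingers": 1}, {"dx": 0, "dy": 0, "dz": 0, "yaw": 0, "fingers": 1}, {"dx": 0, "dy": 0, "dz": 0, "yaw": 0, "fingers": 1}, {"dx": 0, "dy": 0, "dz": 0, "yaw": 0, "fingers": 1}, {"dx": 0, "dy": 0, "dz": 0, "yaw": 0, "fingers": 1}, {"dx": 0, "dy": 0, "dz": 0, "yaw": 0, "fingers": 1}]}}

```text
clock: 4.1
position: [0.5774, -0.3267, 0.004]
tool_rot: [3.141, 0.001, 1.999]
force: [-1.9, 0.8, 5.7]
grip_width: 0.0204
finger_force: 29.5
```

```bash
python3 go.py .5357 .0122 .006 1.347
```

```text
t 4.1 pos [ 0.5774 -0.3267  0.004 ] rot [3.1412 0.0007 1.9995] w 0.0204 F [-1.8744  0.7539  5.724 ] 29.505339860916138
dx 3.256 dy 1.030 dz -0.020 yaw 0.415
```

Emit:
{"fn": "drive_tool", "kwargs": {"targets": [{"dx": 0, "dy": 0, "dz": -0.2, "yaw": 0, "fingers": 1}, {"dx": 0, "dy": 0, "dz": -0.3, "yaw": 0, "fingers": 1}, {"dx": 0, "dy": 0, "dz": -0.3, "yaw": 0, "fingers": 1}, {"dx": 0.326, "dy": 0.103, "dz": 0, "yaw": 0, "fingers": 1}, {"dx": 0.326, "dy": 0.103, "dz": 0, "yaw": 0, "fingers": 1}, {"dx": 0.326, "dy": 0.103, "dz": 0, "yaw": 0, "fingers": 1}, {"dx": 0.326, "dy": 0.103, "dz": 0, "yaw": 0, "fingers": 1}, {"dx": 0.326, "dy": 0.103, "dz": 0, "yaw": 0, "fingers": 1}, {"dx": 0.326, "dy": 0.103, "dz": 0, "yaw": 0, "fingers": 1}, {"dx": 0.326, "dy": 0.103, "dz": 0, "yaw": 0, "fingers": 1}, {"dx": 0.326, "dy": 0.103, "dz": 0, "yaw": 0, "fingers": 1}, {"dx": 0.326, "dy": 0.103, "dz": 0, "yaw": 0, "fingers": 1}, {"dx": 0.326, "dy": 0.103, "dz": 0, "yaw": 0, "fingers": 1}, {"dx": 0, "dy": 0, "dz": 0, "yaw": 0.083, "fingers": 1}, {"dx": 0, "dy": 0, "dz": 0, "yaw": 0.083, "fingers": 1}, {"dx": 0, "dy": 0, "dz": 0, "yaw": 0.083, "fingers": 1}, {"dx": 0, "dy": 0, "dz": 0, "yaw": 0.083, "fingers": 1}, {"dx": 0, "dy": 0, "dz": 0, "yaw": 0.083, "fingers": 1}, {"dx": 0, "dy": 0, "dz": 0, "yaw": 0, "fingers": 1}, {"dx": 0, "dy": 0, "dz": 0, "yaw": 0, "fingers": 1}]}}

```text
clock: 6.1
position: [0.5353, 0.0129, 0.0835]
tool_rot: [3.141, 0.0, 1.352]
force: [0.1, -0.7, 0.2]
grip_width: 0.02
finger_force: 29.7
```

```bash
python3 go.py .5357 .0122 .008 1.347
python3 - <<'E'
from h import *
a=cv2.convertScaleAbs(grab_frame("side")[140:260,230:390],alpha=1.8);cv2.imwrite("pics/e1.png",cv2.resize(a,None,fx=4,fy=4))
E
```

```text
t 6.1 pos [0.5353 0.0129 0.0835] rot [3.1413 0.0001 1.3521] w 0.02 F [ 0.109  -0.6557  0.1533] 29.680248498916626
dx -0.006 dy 0.006 dz 0.755 yaw 0.003
```

View pics/e1.png

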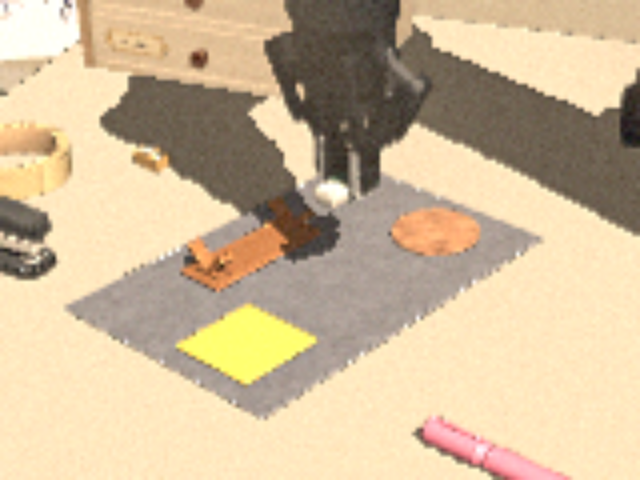

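The eraser is held squarely between the pads, at about (330,193). Next I lower it onto the mat, release it and rise.

Emit:
{"fn": "drive_tool", "kwargs": {"targets": [{"dx": 0, "dy": 0, "dz": 0.2, "yaw": 0, "fingers": 1}, {"dx": 0, "dy": 0, "dz": 0.2, "yaw": 0, "fingers": 1}, {"dx": 0, "dy": 0, "dz": 0.2, "yaw": 0, "fingers": 1}, {"dx": 0, "dy": 0, "dz": 0.1, "yaw": 0, "fingers": 1}, {"dx": 0, "dy": 0, "dz": 0.055, "yaw": 0, "fingers": 1}, {"dx": 0, "dy": 0, "dz": 0, "yaw": 0, "fingers": 1}, {"dx": 0, "dy": 0, "dz": 0, "yaw": 0, "fingers": 0.4}, {"dx": 0, "dy": 0, "dz": 0, "yaw": 0, "fingers": 0.4}, {"dx": 0, "dy": 0, "dz": 0, "yaw": 0, "fingers": 0.4}, {"dx": 0, "dy": 0, "dz": 0, "yaw": 0, "fingers": 0.4}, {"dx": 0, "dy": 0, "dz": -0.2, "yaw": 0, "fingers": 0.4}, {"dx": 0, "dy": 0, "dz": -0.4, "yaw": 0, "fingers": 0}, {"dx": 0, "dy": 0, "dz": -0.4, "yaw": 0, "fingers": 0}, {"dx": 0, "dy": 0, "dz": -0.2, "yaw": 0, "fingers": 0}, {"dx": 0, "dy": 0, "dz": 0, "yaw": 0, "fingers": 0}]}}

```text
clock: 7.65
position: [0.5366, 0.0127, 0.1307]
tool_rot: [3.137, -0.001, 1.348]
force: [0.6, -0.7, -0.6]
grip_width: 0.0852
finger_force: 0.0
```

```bash
python3 go.py .426 -.320 .043 1.347
```

```text
t 7.65 pos [0.5366 0.0127 0.1307] rot [ 3.1371 -0.0012  1.3475] w 0.0852 F [ 0.6487 -0.6917 -0.579 ] 0.0
dx -3.490 dy -0.342 dz 0.877 yaw 0.000
```

Emit:
{"fn": "drive_tool", "kwargs": {"targets": [{"dx": -0.349, "dy": -0.034, "dz": 0, "yaw": 0, "fingers": 0}, {"dx": -0.349, "dy": -0.034, "dz": 0, "yaw": 0, "fingers": 0}, {"dx": -0.349, "dy": -0.034, "dz": 0, "yaw": 0, "fingers": 0}, {"dx": -0.349, "dy": -0.034, "dz": 0, "yaw": 0, "fingers": 0}, {"dx": -0.349, "dy": -0.034, "dz": 0, "yaw": 0, "fingers": 0}, {"dx": -0.349, "dy": -0.034, "dz": 0, "yaw": 0, "fingers": 0}, {"dx": -0.349, "dy": -0.034, "dz": 0, "yaw": 0, "fingers": 0}, {"dx": -0.349, "dy": -0.034, "dz": 0, "yaw": 0, "fingers": 0}, {"dx": -0.349, "dy": -0.034, "dz": 0, "yaw": 0, "fingers": 0}, {"dx": -0.349, "dy": -0.034, "dz": 0, "yaw": 0, "fingers": 0}, {"dx": 0, "dy": 0, "dz": 0.2, "yaw": 0, "fingers": 0}, {"dx": 0, "dy": 0, "dz": 0.2, "yaw": 0, "fingers": 0}, {"dx": 0, "dy": 0, "dz": 0, "yaw": 0, "fingers": 0}]}}

```text
clock: 8.95
position: [0.4234, -0.3193, 0.0853]
tool_rot: [-3.138, -0.002, 1.348]
force: [0.1, 0.1, 0.3]
grip_width: 0.0856
finger_force: 0.0
```

```bash
python3 go.py .426 -.320 .043 1.347
python3 - <<'E'
from h import *
g=lambda a:cv2.LUT(a,np.uint8(255*(np.arange(256)/255)**.4))
a=g(grab_frame("side")[110:190,340:430]);b=g(grab_frame("top")[120:200,260:390])
r=lambda a,s:cv2.resize(a,None,fx=s,fy=s,interpolation=cv2.INTER_CUBIC)
cv2.imwrite("pics/b1.png",np.hstack([r(a,4),cv2.resize(b,(430,320))]))
E
```

```text
t 8.95 pos [ 0.4234 -0.3193  0.0853] rot [-3.1376 -0.0016  1.3477] w 0.0856 F [0.0565 0.0684 0.2657] 0.0
dx -0.001 dy 0.027 dz 0.423 yaw 0.000
```

View pics/b1.png

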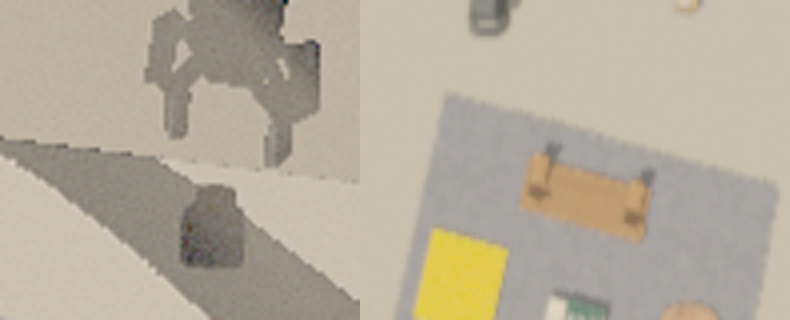

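Run:
```python
from h import *
R=np.array([np.cos(1.3477),np.sin(1.3477)]);t=np.array([np.sin(1.3477),-np.cos(1.3477)])
p=np.array([.4234,-.3193])
print("tips",w2px("side",[[*(p+t*.045),.098],[*(p-t*.045),.098],[*p,.098]]),"seen",(340+277/4,110+160/4),(340+178/4,110+135/4))
for c in([.4234,-.3193],[.428,-.325],[.424,-.3187],[.43,-.32],[.424,-.327]):print(c,"captop",w2px("side",[[*c,.06],[*c,0]]).round(1).ravel())
print("seen",(340+212/4,110+190/4),"base c",(340+212/4,110+256/4))
```

```text
tips [[384.2791 144.1425]
 [407.8883 150.8194]
 [395.839  147.4123]] seen (409.25, 150.0) (384.5, 143.75)
[0.4234, -0.3193] captop [394.9 158.  393.5 174.2]
[0.428, -0.325] captop [394.2 157.2 392.8 173.3]
[0.424, -0.3187] captop [394.7 158.1 393.3 174.3]
[0.43, -0.32] captop [393.1 157.6 391.7 173.8]
[0.424, -0.327] captop [395.5 157.2 394.1 173.3]
seen (393.0, 157.5) base c (393.0, 174.0)
```

The gripper projects where it should, and the bottle is within about 3 mm of the TCP. Next I descend and grasp the cap.

Emit:
{"fn": "drive_tool", "kwargs": {"targets": [{"dx": -0.01, "dy": 0.03, "dz": 0.2, "yaw": 0, "fingers": 0}, {"dx": 0, "dy": 0, "dz": 0.15, "yaw": 0, "fingers": 0}, {"dx": 0, "dy": 0, "dz": 0.07, "yaw": 0, "fingers": 0}, {"dx": 0, "dy": 0, "dz": 0, "yaw": 0, "fingers": 0}, {"dx": 0, "dy": 0, "dz": 0, "yaw": 0, "fingers": 1}, {"dx": 0, "dy": 0, "dz": 0, "yaw": 0, "fingers": 1}, {"dx": 0, "dy": 0, "dz": 0, "yaw": 0, "fingers": 1}, {"dx": 0, "dy": 0, "dz": 0, "yaw": 0, "fingers": 1}, {"dx": 0, "dy": 0, "dz": 0, "yaw": 0, "fingers": 1}, {"dx": 0, "dy": 0, "dz": 0, "yaw": 0, "fingers": 1}, {"dx": 0, "dy": 0, "dz": 0, "yaw": 0, "fingers": 1}], "squeeze": 40}}

```text
clock: 10.15
position: [0.428, -0.322, 0.0464]
tool_rot: [3.141, 0.0, 1.348]
force: [-0.1, -0.2, 7.5]
grip_width: 0.0305
finger_force: 39.1
```

```bash
python3 go.py .5137 -.0857 .051 1.347
```

```text
t 10.15 pos [ 0.428  -0.322   0.0464] rot [3.1406 0.0005 1.3478] w 0.0305 F [-0.0934 -0.2315  7.545 ] 39.06911597092403
dx 2.494 dy 0.313 dz -0.046 yaw 0.000
```

Emit:
{"fn": "drive_tool", "kwargs": {"targets": [{"dx": 0, "dy": 0, "dz": -0.2, "yaw": 0, "fingers": 1}, {"dx": 0, "dy": 0, "dz": -0.2, "yaw": 0, "fingers": 1}, {"dx": 0, "dy": 0, "dz": -0.1, "yaw": 0, "fingers": 1}, {"dx": 0.2, "dy": 0.025, "dz": 0, "yaw": 0, "fingers": 1}, {"dx": 0.3, "dy": 0.038, "dz": 0, "yaw": 0, "fingers": 1}, {"dx": 0.3, "dy": 0.038, "dz": 0, "yaw": 0, "fingers": 1}, {"dx": 0.3, "dy": 0.038, "dz": 0, "yaw": 0, "fingers": 1}, {"dx": 0.3, "dy": 0.038, "dz": 0, "yaw": 0, "fingers": 1}, {"dx": 0.3, "dy": 0.038, "dz": 0, "yaw": 0, "fingers": 1}, {"dx": 0.3, "dy": 0.038, "dz": 0, "yaw": 0, "fingers": 1}, {"dx": 0.3, "dy": 0.038, "dz": 0, "yaw": 0, "fingers": 1}, {"dx": 0.194, "dy": 0.022, "dz": 0, "yaw": 0, "fingers": 1}, {"dx": 0, "dy": 0, "dz": 0, "yaw": 0, "fingers": 1}, {"dx": 0, "dy": 0, "dz": 0, "yaw": 0, "fingers": 1}]}}

```text
clock: 11.55
position: [0.513, -0.0854, 0.0956]
tool_rot: [-3.141, 0.0, 1.349]
force: [-0.3, -0.7, -1.2]
grip_width: 0.0304
finger_force: 40.8
```

```bash
python3 go.py .5137 -.0857 .054 1.347
python3 - <<'E'
from h import *
g=lambda a:cv2.LUT(a,np.uint8(255*(np.arange(256)/255)**.4))
a=g(grab_frame("side")[130:220,290:390]);
cv2.imwrite("pics/b2.png",cv2.resize(a,None,fx=6,fy=6,interpolation=cv2.INTER_CUBIC))
p=readout.observe()["position"]
print("TCP axis px at bottle base/cap",w2px("side",[[p[0],p[1],p[2]-.0464],[p[0],p[1],p[2]-.0464+.04]]))
E
```

```text
t 11.55 pos [ 0.513  -0.0854  0.0956] rot [-3.1411  0.0003  1.3485] w 0.0304 F [-0.2977 -0.7112 -1.237 ] 40.791198239894584
dx -0.001 dy 0.007 dz 0.416 yaw 0.001
TCP axis px at bottle base/cap [[339.6922 184.2438]
 [339.8156 172.1833]]
```

View pics/b2.png

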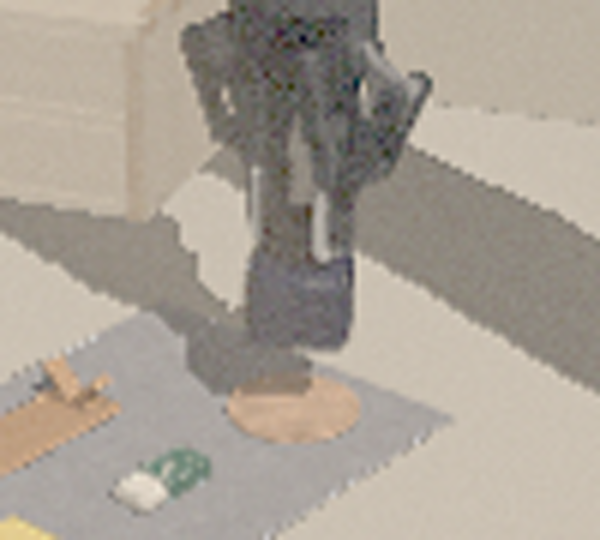

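The bottle hangs upright and its centre, (300,300) in the crop or column 340 in the frame, lies on the tool axis. Next I lower it onto the cork and release.

Emit:
{"fn": "drive_tool", "kwargs": {"targets": [{"dx": 0, "dy": 0.005, "dz": 0.15, "yaw": 0, "fingers": 1}, {"dx": 0, "dy": 0, "dz": 0.15, "yaw": 0, "fingers": 1}, {"dx": 0, "dy": 0, "dz": 0.08, "yaw": 0, "fingers": 1}, {"dx": 0, "dy": 0, "dz": 0.038, "yaw": 0, "fingers": 1}, {"dx": 0, "dy": 0, "dz": 0, "yaw": 0, "fingers": 1}, {"dx": 0, "dy": 0, "dz": 0, "yaw": 0, "fingers": 1}, {"dx": 0, "dy": 0, "dz": 0, "yaw": 0, "fingers": 0}, {"dx": 0, "dy": 0, "dz": 0, "yaw": 0, "fingers": 0}, {"dx": 0, "dy": 0, "dz": 0, "yaw": 0, "fingers": 0}, {"dx": 0, "dy": 0, "dz": 0, "yaw": 0, "fingers": 0}, {"dx": 0, "dy": 0, "dz": 0, "yaw": 0, "fingers": 0}, {"dx": 0, "dy": 0, "dz": 0, "yaw": 0, "fingers": 0}, {"dx": 0, "dy": 0, "dz": -0.2, "yaw": 0, "fingers": 0}, {"dx": 0, "dy": 0, "dz": -0.4, "yaw": 0, "fingers": 0}, {"dx": 0, "dy": 0, "dz": -0.3, "yaw": 0, "fingers": 0}, {"dx": 0, "dy": 0, "dz": 0, "yaw": 0, "fingers": 0}]}}

```text
clock: 13.2
position: [0.5155, -0.0858, 0.1476]
tool_rot: [3.136, -0.001, 1.347]
force: [0.2, 0.3, -0.3]
grip_width: 0.0856
finger_force: 0.0
```

```bash
python3 go.py .441 .317 .085 1.347
```

```text
t 13.2 pos [ 0.5155 -0.0858  0.1476] rot [ 3.1362 -0.0005  1.3475] w 0.0856 F [ 0.1632  0.3467 -0.269 ] 0.0
dx 3.763 dy -1.619 dz 0.626 yaw 0.000
```

Emit:
{"fn": "drive_tool", "kwargs": {"targets": [{"dx": 0.2, "dy": -0.086, "dz": 0, "yaw": 0, "fingers": 0}, {"dx": 0.32, "dy": -0.138, "dz": 0, "yaw": 0, "fingers": 0}, {"dx": 0.32, "dy": -0.138, "dz": 0, "yaw": 0, "fingers": 0}, {"dx": 0.32, "dy": -0.138, "dz": 0, "yaw": 0, "fingers": 0}, {"dx": 0.32, "dy": -0.138, "dz": 0, "yaw": 0, "fingers": 0}, {"dx": 0.32, "dy": -0.138, "dz": 0, "yaw": 0, "fingers": 0}, {"dx": 0.32, "dy": -0.138, "dz": 0, "yaw": 0, "fingers": 0}, {"dx": 0.32, "dy": -0.138, "dz": 0, "yaw": 0, "fingers": 0}, {"dx": 0.32, "dy": -0.138, "dz": 0, "yaw": 0, "fingers": 0}, {"dx": 0.32, "dy": -0.138, "dz": 0, "yaw": 0, "fingers": 0}, {"dx": 0.32, "dy": -0.138, "dz": 0, "yaw": 0, "fingers": 0}, {"dx": 0.32, "dy": -0.138, "dz": 0, "yaw": 0, "fingers": 0}, {"dx": 0.043, "dy": -0.015, "dz": 0.3, "yaw": 0, "fingers": 0}, {"dx": 0, "dy": 0, "dz": 0.3, "yaw": 0, "fingers": 0}, {"dx": 0, "dy": 0, "dz": 0, "yaw": 0, "fingers": 0}]}}

```text
clock: 14.7
position: [0.4371, 0.3162, 0.0807]
tool_rot: [-3.138, 0.004, 1.349]
force: [-0.2, -1.3, 1.2]
grip_width: 0.0855
finger_force: 0.0
```

```bash
python3 go.py .441 .317 .010 1.347
python3 - <<'E'
from ov import *
s=grab_frame("side");t=grab_frame("top")
G=(0,255,0);R=(0,0,255)
P=[(circ(.441,.317,.043,.021),R),(circ(.441,.317,0,.021),G),(circ(.5137,-.0857,.067,.0165),R),(circ(.5137,-.0857,.007,.034),G),(rect(.5357,.0122,.015,-.224,.022,.05),R),(rect(.6221,.0043,.007,-.224,.04,.11),G),(rect(.5994,.3601,.009,-3.057+np.pi/2,.018,.131),G)]
a=draw("side",s,180,235,125,65,3,P);b=draw("top",t,290,148,85,75,5,P)
c=draw("side",s,265,150,110,75,3,P)
o=np.zeros((440,800,3),np.uint8);o[:195,:375]=a;o[200:425,:330]=c;o[:375,376:800]=b[:,:424];cv2.imwrite("pics/o2.png",o)
E
```

```text
t 14.7 pos [0.4371 0.3162 0.0807] rot [-3.138   0.0044  1.3488] w 0.0855 F [-0.1967 -1.276   1.1832] 0.0
dx 0.017 dy 0.036 dz 0.707 yaw 0.001
```

View pics/o2.png

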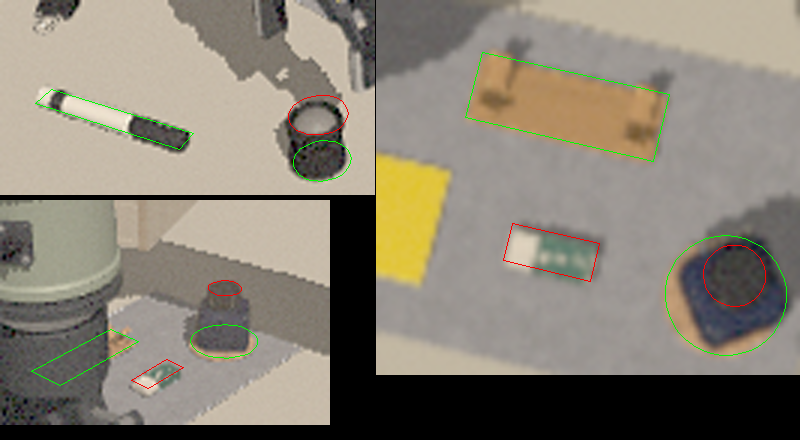

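The bottle, eraser and rest all match their overlays. The loupe is about 1 px off, so I nudge the tool, then descend and grasp.

Emit:
{"fn": "drive_tool", "kwargs": {"targets": [{"dx": 0.02, "dy": 0.03, "dz": 0.1, "yaw": 0, "fingers": 0}, {"dx": 0, "dy": 0, "dz": 0.2, "yaw": 0, "fingers": 0}, {"dx": 0, "dy": 0, "dz": 0.2, "yaw": 0, "fingers": 0}, {"dx": 0, "dy": 0, "dz": 0.15, "yaw": 0, "fingers": 0}, {"dx": 0, "dy": 0, "dz": 0.07, "yaw": 0, "fingers": 0}, {"dx": 0, "dy": 0, "dz": 0, "yaw": 0, "fingers": 0}, {"dx": 0, "dy": 0, "dz": 0, "yaw": 0, "fingers": 1}, {"dx": 0, "dy": 0, "dz": 0, "yaw": 0, "fingers": 1}, {"dx": 0, "dy": 0, "dz": 0, "yaw": 0, "fingers": 1}, {"dx": 0, "dy": 0, "dz": 0, "yaw": 0, "fingers": 1}, {"dx": 0, "dy": 0, "dz": 0, "yaw": 0, "fingers": 1}, {"dx": 0, "dy": 0, "dz": 0, "yaw": 0, "fingers": 1}, {"dx": 0, "dy": 0, "dz": 0, "yaw": 0, "fingers": 1}], "squeeze": 30}}

```text
clock: 16.1
position: [0.4428, 0.3188, 0.0128]
tool_rot: [3.141, -0.001, 1.348]
force: [-1.4, -1.6, 9.6]
grip_width: 0.0395
finger_force: 29.2
```

```bash
python3 go.py .5578 .1100 .018 1.347
```

```text
t 16.1 pos [0.4428 0.3188 0.0128] rot [ 3.1408 -0.0008  1.3478] w 0.0395 F [-1.3683 -1.635   9.5692] 29.198257356438262
dx -1.782 dy 1.583 dz -0.052 yaw 0.001
```

Emit:
{"fn": "drive_tool", "kwargs": {"targets": [{"dx": 0, "dy": 0, "dz": -0.2, "yaw": 0, "fingers": 1}, {"dx": 0, "dy": 0, "dz": -0.3, "yaw": 0, "fingers": 1}, {"dx": -0.1, "dy": 0.09, "dz": 0, "yaw": 0, "fingers": 1}, {"dx": -0.21, "dy": 0.187, "dz": 0, "yaw": 0, "fingers": 1}, {"dx": -0.21, "dy": 0.187, "dz": 0, "yaw": 0, "fingers": 1}, {"dx": -0.21, "dy": 0.187, "dz": 0, "yaw": 0, "fingers": 1}, {"dx": -0.21, "dy": 0.187, "dz": 0, "yaw": 0, "fingers": 1}, {"dx": -0.21, "dy": 0.187, "dz": 0, "yaw": 0, "fingers": 1}, {"dx": -0.21, "dy": 0.187, "dz": 0, "yaw": 0, "fingers": 1}, {"dx": -0.21, "dy": 0.187, "dz": 0, "yaw": 0, "fingers": 1}, {"dx": -0.21, "dy": 0.187, "dz": 0, "yaw": 0, "fingers": 1}, {"dx": 0, "dy": 0, "dz": 0, "yaw": 0, "fingers": 1}, {"dx": 0, "dy": 0, "dz": 0, "yaw": 0, "fingers": 1}]}}

```text
clock: 17.4
position: [0.5578, 0.1091, 0.0618]
tool_rot: [-3.141, 0.0, 1.346]
force: [-0.9, 1.1, -0.2]
grip_width: 0.0392
finger_force: 31.4
```

```bash
python3 go.py .5578 .1100 .0205 1.347
python3 - <<'E'
from ov import *
p=readout.observe()["position"]
P=[(circ(p[0],p[1],p[2]-.0128,.021),(0,255,0)),(circ(p[0],p[1],p[2]+.0302,.021),(0,0,255))]
cv2.imwrite("pics/l1.png",draw("side",grab_frame("side"),230,150,90,90,6,P))
E
```

```text
t 17.4 pos [0.5578 0.1091 0.0618] rot [-3.1414  0.      1.3463] w 0.0392 F [-0.8535  1.0723 -0.2309] 31.36354956732248
dx 0.009 dy -0.002 dz 0.413 yaw -0.000
```

View pics/l1.png

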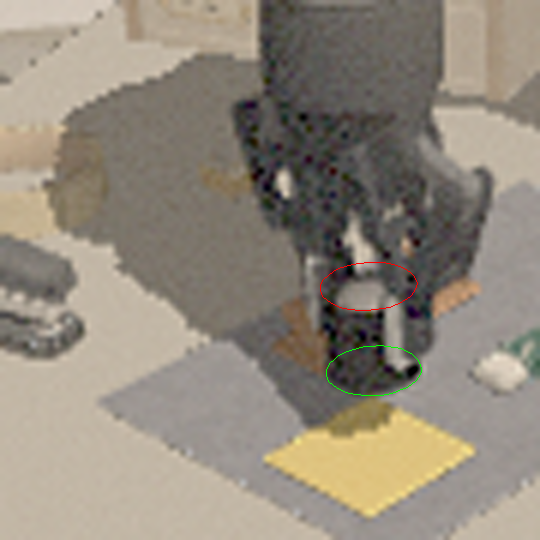

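The loupe sits on the tool axis, matching its overlay. Next I lower it onto the yellow coaster and release.

Emit:
{"fn": "drive_tool", "kwargs": {"targets": [{"dx": 0.005, "dy": 0, "dz": 0.15, "yaw": 0, "fingers": 1}, {"dx": 0, "dy": 0, "dz": 0.15, "yaw": 0, "fingers": 1}, {"dx": 0, "dy": 0, "dz": 0.08, "yaw": 0, "fingers": 1}, {"dx": 0, "dy": 0, "dz": 0.033, "yaw": 0, "fingers": 1}, {"dx": 0, "dy": 0, "dz": 0, "yaw": 0, "fingers": 1}, {"dx": 0, "dy": 0, "dz": 0, "yaw": 0, "fingers": 1}, {"dx": 0, "dy": 0, "dz": 0, "yaw": 0, "fingers": 0}, {"dx": 0, "dy": 0, "dz": 0, "yaw": 0, "fingers": 0}, {"dx": 0, "dy": 0, "dz": 0, "yaw": 0, "fingers": 0}, {"dx": 0, "dy": 0, "dz": 0, "yaw": 0, "fingers": 0}, {"dx": 0, "dy": 0, "dz": 0, "yaw": 0, "fingers": 0}, {"dx": 0, "dy": 0, "dz": 0, "yaw": 0, "fingers": 0}, {"dx": 0, "dy": 0, "dz": -0.2, "yaw": 0, "fingers": 0}, {"dx": 0, "dy": 0, "dz": -0.4, "yaw": 0, "fingers": 0}, {"dx": 0, "dy": 0, "dz": -0.4, "yaw": 0, "fingers": 0}, {"dx": 0, "dy": 0, "dz": 0, "yaw": 0, "fingers": 0}]}}

```text
clock: 19.05
position: [0.5601, 0.1109, 0.1254]
tool_rot: [3.135, -0.003, 1.348]
force: [-0.3, 0.3, -0.7]
grip_width: 0.0854
finger_force: 0.0
```

```bash
python3 go.py .5995 .3610 .08 .0846
```

```text
t 19.05 pos [0.5601 0.1109 0.1254] rot [ 3.1355 -0.003   1.3475] w 0.0854 F [-0.3382  0.3242 -0.7061] 0.0
dx 2.526 dy -0.170 dz 0.454 yaw 0.804
```

Emit:
{"fn": "drive_tool", "kwargs": {"targets": [{"dx": 0.2, "dy": -0.01, "dz": 0, "yaw": 0, "fingers": 0}, {"dx": 0.33, "dy": -0.023, "dz": 0, "yaw": 0, "fingers": 0}, {"dx": 0.33, "dy": -0.023, "dz": 0, "yaw": 0, "fingers": 0}, {"dx": 0.33, "dy": -0.023, "dz": 0, "yaw": 0, "fingers": 0}, {"dx": 0.33, "dy": -0.023, "dz": 0, "yaw": 0, "fingers": 0}, {"dx": 0.33, "dy": -0.023, "dz": 0, "yaw": 0, "fingers": 0}, {"dx": 0.33, "dy": -0.023, "dz": 0, "yaw": 0, "fingers": 0}, {"dx": 0.346, "dy": -0.022, "dz": 0, "yaw": 0, "fingers": 0}, {"dx": 0, "dy": 0, "dz": 0.05, "yaw": 0.0893, "fingers": 0}, {"dx": 0, "dy": 0, "dz": 0.05, "yaw": 0.0893, "fingers": 0}, {"dx": 0, "dy": 0, "dz": 0.05, "yaw": 0.0893, "fingers": 0}, {"dx": 0, "dy": 0, "dz": 0.05, "yaw": 0.0893, "fingers": 0}, {"dx": 0, "dy": 0, "dz": 0.05, "yaw": 0.0893, "fingers": 0}, {"dx": 0, "dy": 0, "dz": 0.05, "yaw": 0.0893, "fingers": 0}, {"dx": 0, "dy": 0, "dz": 0.05, "yaw": 0.0893, "fingers": 0}, {"dx": 0, "dy": 0, "dz": 0.05, "yaw": 0.0893, "fingers": 0}, {"dx": 0, "dy": 0, "dz": 0.05, "yaw": 0.0893, "fingers": 0}, {"dx": 0, "dy": 0, "dz": 0, "yaw": 0, "fingers": 0}, {"dx": 0, "dy": 0, "dz": 0, "yaw": 0, "fingers": 0}]}}

```text
clock: 20.95
position: [0.597, 0.3605, 0.0756]
tool_rot: [3.141, 0.0, 0.09]
force: [0.5, 0.9, 0.5]
grip_width: 0.0857
finger_force: 0.0
```

```bash
python3 go.py .5995 .3610 .004 .0846
```

```text
t 20.95 pos [0.597  0.3605 0.0756] rot [3.1412 0.0002 0.0899] w 0.0857 F [0.507  0.9066 0.5301] 0.0
dx 0.026 dy -0.002 dz 0.716 yaw 0.003
```

Emit:
{"fn": "drive_tool", "kwargs": {"targets": [{"dx": 0.025, "dy": 0, "dz": 0.1, "yaw": 0.003, "fingers": 0}, {"dx": 0, "dy": 0, "dz": 0.2, "yaw": 0, "fingers": 0}, {"dx": 0, "dy": 0, "dz": 0.2, "yaw": 0, "fingers": 0}, {"dx": 0, "dy": 0, "dz": 0.15, "yaw": 0, "fingers": 0}, {"dx": 0, "dy": 0, "dz": 0.06, "yaw": 0, "fingers": 0}, {"dx": 0, "dy": 0, "dz": 0, "yaw": 0, "fingers": 0}, {"dx": 0, "dy": 0, "dz": 0, "yaw": 0, "fingers": 1}, {"dx": 0, "dy": 0, "dz": 0, "yaw": 0, "fingers": 1}, {"dx": 0, "dy": 0, "dz": 0, "yaw": 0, "fingers": 1}, {"dx": 0, "dy": 0, "dz": 0, "yaw": 0, "fingers": 1}, {"dx": 0, "dy": 0, "dz": 0, "yaw": 0, "fingers": 1}, {"dx": 0, "dy": 0, "dz": 0, "yaw": 0, "fingers": 1}, {"dx": 0, "dy": 0, "dz": 0, "yaw": 0, "fingers": 1}, {"dx": 0, "dy": 0, "dz": 0, "yaw": 0, "fingers": 1}], "squeeze": 30}}

```text
clock: 22.35
position: [0.5997, 0.3608, 0.0051]
tool_rot: [-3.141, -0.0, 0.081]
force: [-0.0, -1.0, 6.8]
grip_width: 0.0155
finger_force: 30.8
```

```bash
python3 go.py .6215 .0043 .025 1.347
```

```text
t 22.35 pos [0.5997 0.3608 0.0051] rot [-3.1414 -0.0003  0.0806] w 0.0155 F [-0.0168 -0.9548  6.7556] 30.77147126197815
dx -0.070 dy 3.571 dz -0.199 yaw -0.806
```

Emit:
{"fn": "drive_tool", "kwargs": {"targets": [{"dx": 0, "dy": 0, "dz": -0.2, "yaw": 0, "fingers": 1}, {"dx": 0, "dy": 0, "dz": -0.3, "yaw": 0, "fingers": 1}, {"dx": 0, "dy": 0, "dz": -0.4, "yaw": 0, "fingers": 1}, {"dx": 0, "dy": 0, "dz": -0.3, "yaw": 0, "fingers": 1}, {"dx": -0.004, "dy": 0.2, "dz": 0, "yaw": 0, "fingers": 1}, {"dx": -0.006, "dy": 0.31, "dz": 0, "yaw": 0, "fingers": 1}, {"dx": -0.006, "dy": 0.31, "dz": 0, "yaw": 0, "fingers": 1}, {"dx": -0.006, "dy": 0.31, "dz": 0, "yaw": 0, "fingers": 1}, {"dx": -0.006, "dy": 0.31, "dz": 0, "yaw": 0, "fingers": 1}, {"dx": -0.006, "dy": 0.31, "dz": 0, "yaw": 0, "fingers": 1}, {"dx": -0.006, "dy": 0.31, "dz": 0, "yaw": 0, "fingers": 1}, {"dx": -0.006, "dy": 0.31, "dz": 0, "yaw": 0, "fingers": 1}, {"dx": -0.006, "dy": 0.31, "dz": 0, "yaw": 0, "fingers": 1}, {"dx": -0.006, "dy": 0.31, "dz": 0, "yaw": 0, "fingers": 1}, {"dx": -0.006, "dy": 0.31, "dz": 0, "yaw": 0, "fingers": 1}, {"dx": -0.006, "dy": 0.271, "dz": 0, "yaw": 0, "fingers": 1}, {"dx": 0, "dy": 0, "dz": 0, "yaw": 0, "fingers": 1}]}}

```text
clock: 24.05
position: [0.6213, -0.001, 0.1255]
tool_rot: [3.14, -0.0, 0.075]
force: [-1.1, 0.1, -0.1]
grip_width: 0.0154
finger_force: 30.3
```

Emit:
{"fn": "drive_tool", "kwargs": {"targets": [{"dx": 0, "dy": 0, "dz": 0, "yaw": -0.0895, "fingers": 1}, {"dx": 0, "dy": 0, "dz": 0, "yaw": -0.0895, "fingers": 1}, {"dx": 0, "dy": 0, "dz": 0, "yaw": -0.0895, "fingers": 1}, {"dx": 0, "dy": 0, "dz": 0, "yaw": -0.0895, "fingers": 1}, {"dx": 0, "dy": 0, "dz": 0, "yaw": -0.0895, "fingers": 1}, {"dx": 0, "dy": 0, "dz": 0, "yaw": -0.0895, "fingers": 1}, {"dx": 0, "dy": 0, "dz": 0, "yaw": -0.0895, "fingers": 1}, {"dx": 0, "dy": 0, "dz": 0, "yaw": -0.0895, "fingers": 1}, {"dx": 0, "dy": 0, "dz": 0, "yaw": -0.0895, "fingers": 1}, {"dx": 0, "dy": 0, "dz": 0, "yaw": 0, "fingers": 1}, {"dx": 0, "dy": 0, "dz": 0, "yaw": 0, "fingers": 1}]}}

```text
clock: 25.15
position: [0.6213, 0.0041, 0.125]
tool_rot: [3.141, -0.0, 1.342]
force: [0.2, -0.9, -0.7]
grip_width: 0.0154
finger_force: 30.3
```

```bash
python3 go.py .6215 .0043 .06 1.347
python3 - <<'E'
from ov import *
p=readout.observe()["position"];a=readout.observe()["tool_rot"][2]
P=[(rect(p[0],p[1],p[2]+.004,a-np.pi/2,.018,.131),(0,255,0)),(rect(.6221,.0043,.007,-.224,.04,.11),(0,0,255))]
o=draw("side",grab_frame("side"),235,100,130,120,4,P);b=draw("top",grab_frame("top"),290,135,70,60,4,P);o[-240:,-280:]=b
cv2.imwrite("pics/m1.png",o)
E
```

```text
t 25.15 pos [0.6213 0.0041 0.125 ] rot [ 3.1415 -0.0001  1.3415] w 0.0154 F [ 0.158  -0.9318 -0.6546] 30.298799872398376
dx 0.002 dy 0.002 dz 0.650 yaw -0.003
```

View pics/m1.png

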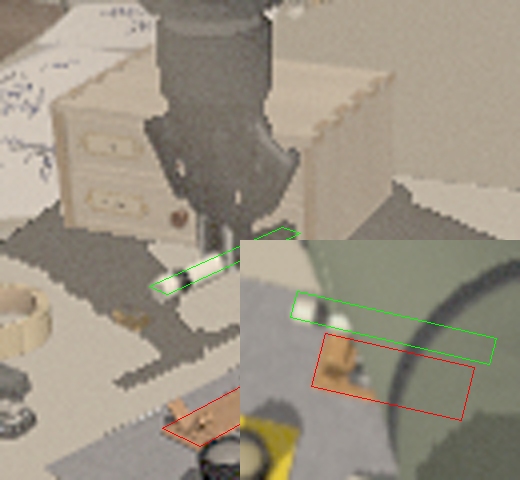

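The marker is held level, matches the overlay and has its white end to the left, so the cap points to the bottle. Next I lower it into the rest.

Emit:
{"fn": "drive_tool", "kwargs": {"targets": [{"dx": 0.002, "dy": 0.002, "dz": 0.2, "yaw": -0.003, "fingers": 1}, {"dx": 0, "dy": 0, "dz": 0.3, "yaw": 0, "fingers": 1}, {"dx": 0, "dy": 0, "dz": 0.2, "yaw": 0, "fingers": 1}, {"dx": 0, "dy": 0, "dz": 0.15, "yaw": 0, "fingers": 1}, {"dx": 0, "dy": 0, "dz": 0.08, "yaw": 0, "fingers": 1}, {"dx": 0, "dy": 0, "dz": 0.06, "yaw": 0, "fingers": 1}, {"dx": 0, "dy": 0, "dz": 0.03, "yaw": 0, "fingers": 1}, {"dx": 0, "dy": 0, "dz": 0.02, "yaw": 0, "fingers": 1}, {"dx": 0, "dy": 0, "dz": 0, "yaw": 0, "fingers": 1}, {"dx": 0, "dy": 0, "dz": 0, "yaw": 0, "fingers": 1}]}}

```text
clock: 26.25
position: [0.6219, 0.0043, 0.0211]
tool_rot: [3.141, -0.0, 1.351]
force: [0.0, -0.1, -0.5]
grip_width: 0.0152
finger_force: 30.3
```

```bash
python3 go.py .6217 .0043 .019 1.347
python3 - <<'E'
from ov import *
P=[]
o=draw("side",grab_frame("side"),250,150,110,80,7,P)
cv2.imwrite("pics/m2.png",o)
E
```

```text
t 26.25 pos [0.6219 0.0043 0.0211] rot [ 3.141  -0.0002  1.3505] w 0.0152 F [ 0.0352 -0.0809 -0.4714] 30.298869609832764
dx -0.001 dy -0.002 dz 0.021 yaw 0.002
```

View pics/m2.png

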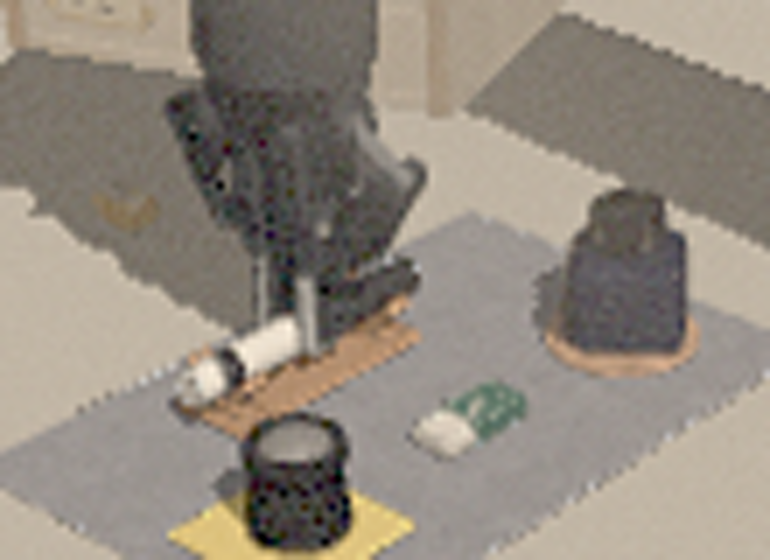

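The marker lies just above the notches with no contact force yet, and everything else is in place. I ease it down 2 mm and release.

Emit:
{"fn": "drive_tool", "kwargs": {"targets": [{"dx": 0, "dy": 0, "dz": 0.01, "yaw": 0, "fingers": 1}, {"dx": 0, "dy": 0, "dz": 0.01, "yaw": 0, "fingers": 1}, {"dx": 0, "dy": 0, "dz": 0, "yaw": 0, "fingers": 1}, {"dx": 0, "dy": 0, "dz": 0, "yaw": 0, "fingers": 1}]}}

```text
clock: 26.7
position: [0.6225, 0.0042, 0.0194]
tool_rot: [3.14, -0.0, 1.35]
force: [0.7, -0.4, 7.9]
grip_width: 0.0157
finger_force: 31.2
```

Emit:
{"fn": "drive_tool", "kwargs": {"targets": [{"dx": 0, "dy": 0, "dz": 0, "yaw": 0, "fingers": 0.4}, {"dx": 0, "dy": 0, "dz": 0, "yaw": 0, "fingers": 0.4}, {"dx": 0, "dy": 0, "dz": 0, "yaw": 0, "fingers": 0.4}, {"dx": 0, "dy": 0, "dz": 0, "yaw": 0, "fingers": 0.4}, {"dx": 0, "dy": 0, "dz": -0.1, "yaw": 0, "fingers": 0.4}, {"dx": 0, "dy": 0, "dz": -0.3, "yaw": 0, "fingers": 0.4}, {"dx": 0, "dy": 0, "dz": -0.4, "yaw": 0, "fingers": 0.4}, {"dx": 0, "dy": 0, "dz": -0.4, "yaw": 0, "fingers": 0.4}, {"dx": -0.3, "dy": 0, "dz": -0.3, "yaw": 0, "fingers": 0.4}, {"dx": -0.4, "dy": 0, "dz": 0, "yaw": 0, "fingers": 0.4}, {"dx": -0.4, "dy": 0, "dz": 0, "yaw": 0, "fingers": 0.4}, {"dx": -0.4, "dy": 0, "dz": 0, "yaw": 0, "fingers": 0.4}, {"dx": -0.4, "dy": 0, "dz": 0, "yaw": 0, "fingers": 0.4}, {"dx": -0.4, "dy": 0, "dz": 0, "yaw": 0, "fingers": 0.4}, {"dx": -0.4, "dy": 0, "dz": 0, "yaw": 0, "fingers": 0.4}, {"dx": -0.4, "dy": 0, "dz": 0, "yaw": 0, "fingers": 0.4}, {"dx": 0, "dy": 0, "dz": 0, "yaw": 0, "fingers": 0.4}, {"dx": 0, "dy": 0, "dz": 0, "yaw": 0, "fingers": 0.4}]}}

```text
clock: 28.5
position: [0.5536, -0.2988, 0.1691]
tool_rot: [3.141, -0.0, 1.349]
force: [0.6, 0.3, -1.0]
grip_width: 0.0514
finger_force: 0.0
```

Run:
```python
from ov import *
G=(0,255,0);R=(0,0,255)
P=[(rect(.6221,.0043,.023,-.224,.018,.131),G),(circ(.5137,-.0857,.067,.0165),R),(rect(.5357,.0122,.015,-.224,.022,.05),R),(circ(.5578,.11,.050,.021),R)]
b=draw("top",grab_frame("top"),267,140,110,85,5,P);c=draw("side",grab_frame("side"),255,150,80,75,3,P)
o=np.zeros((425,795,3),np.uint8);o[:425,:550]=b;o[:225,552:792]=c;cv2.imwrite("pics/f.png",o)
```

```text
(no output)
```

View pics/f.png

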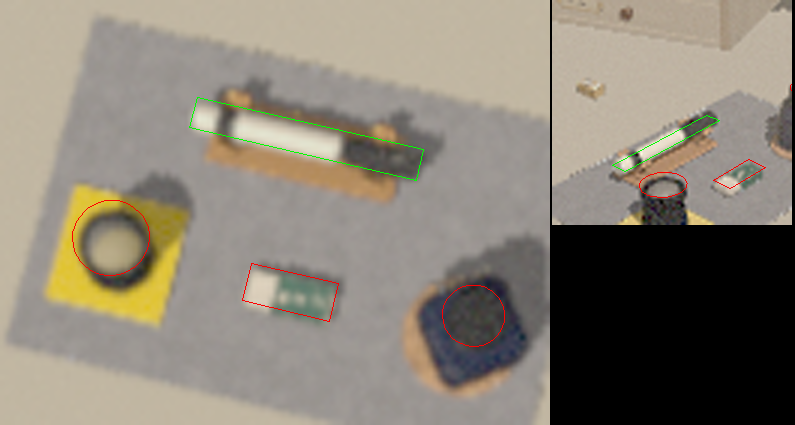

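The marker lies in both notches on its overlay, with the cap to the bottle's side. The bottle, eraser and loupe are all within about 3 mm of their targets, so I hand in the job.

```bash
python3 -c "
from workcell import workorder
print(workorder.job_done())"
```

```text
the job is handed in; nothing more can be done
None
```

The job is handed in with bottle, loupe, eraser and marker all placed, each within about 3 mm of target in the final pictures, and the sharpener and clip left alone; the hand-in call returned no verdict.

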